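Erect a carton tray for finished prints

ROBOT

A 6-joint arm with a two-finger parallel gripper is mounted at the origin on the work surface. World frame = base frame: x ahead of the robot, y to its left, z up, the work surface at z = 0. Lengths are in mm, angles in rad, forces in N, time in s.
With the tool pointing down it reaches from about 350 to 925 mm from the base axis. Payload 6.4 kg.
Tool frame: the origin (TCP) lies between the finger pads; the fingertips stand 17 mm ahead of it and the grasp point (between the pads) lies 2 mm behind it (manip.finger_overhang is the z of the fingertips in the tool frame, in mm); z points along the fingers, y is the line along which they close (so a half turn about z gives the same grasp; the last joint's range is limited). The gripper opens to 94 mm and grips with 3 to 60 N. Pads are 16 mm wide; open, the fingers measure 119 mm over their backs; the gripper's body (75 mm by 177 mm) begins 78 mm behind the grasp point.
Start: joints at [0.992, 0.245, 1.558, -0, 1.339, -0.174], TCP at [255.991, 597.48, 222.455] pointing down, gripper open.
Joint ranges: [-3.13, 3.13], [-1.02, 2.26], [0.13, 2.54], [-0.95, 4.09], [0.21, 2.88], [-2.74, 2.74]. Speed limits (rad/s): [2.57, 2.57, 3.14, 3.14, 3.14, 3.14].

INTERFACE

Orientations are given as a unit quaternion [x, y, z, w].
In Python, from plant import manip gives the robot as it stands.
- The arm moves only by the shell command python3 -m handwheel 'ROWS' [OPENING] [FORCE]. ROWS is JSON, one flat list of numbers, 4 for each row, row after row: the shift along the tool's x, y, z in m, then the turn about the tool's z in degrees. A call has 1 to 20 rows; each row is the pose to reach, as a shift and turn from the pose commanded when the call began, along the tool's axes at that moment; what a row does not reach only later rows make up. A row lasts 1/10 s, in which the tool goes at most 50 mm and 8.59 degrees, less where a joint would pass 70% of its speed; a pose out of reach is approached as far as the arm can. A call with a gripper value outside its range is refused whole. OPENING is the opening in per cent of the stroke, from 0 (shut) to 100 (fully open), set as the call begins (- or left out, the last holds). The fingers move at their own pace and stop on an object; FORCE is the grip in N (left out, the last holds). Time passes only in rows, so rows that repeat a pose let the fingers close. It gives the time, the measured TCP pose, the force, the opening and the grip force at its end, in the units of the state.
- manip.read_state(): the state, without advancing time (a new reading comes with each control period).
- manip.capture(name): name is "side" or "top" or "wrist"; returns a dict with "image" (420x560x3 uint8, blue, green, red), "fov_y" (degrees; the focal length in pixels is half the picture's height over the tangent of half this angle, whatever the lens; pixels are square), "cx", "cy" (the principal point, pixels), "R" (3x3) and "t" (3): a world point X has camera coordinates R X + t. Camera axes: x right, y down, z forward; pixel columns grow to the right and rows downward; lengths in mm; the calibration is good to about 2 mm. The wrist camera is an equidistant fisheye: a pixel r from the principal point sees the ray r / f radians off the axis. A picture is of the moment at which its call begins. There is no depth.
- manip.hand_in(): hands the job in; it is judged then, once.
The state is a dict: "clock": time; "q": joint angles; "joint_velocities": joint speeds; "joint_torque": joint torques, N m; "tcp_pos": TCP position; "tcp_rot": TCP orientation; "ft_force": force on the tool from outside, world axes, zero at the start; "ft_torque": the same for the moment, N m; "opening": opening from 0.0 (shut) to 1.0 (fully open); "finger_force": force on a finger pad.
Only numpy, scipy, OpenCV 4.12 (cv2) and the standard library are available. Lean on these libraries where they do the work, as an engineer would, in place of code of your own. Each camera call takes 0.05 s, during which the arm holds its last target. There are 200 camera calls.

TASK

Fold up the flat carton tray that lies on the raised block: first raise both end walls (the ones with corner flaps) until they tip over and stay up, then both long side walls, so that all four walls stand fully up against their stops and the tray is an open box. Leave the tin, squeegee, cup and tape roll where they are.

Things in the scene. Friction and masses are not known exactly. Their poses are not given: they have to be found in the camera images.
- tray: Brown tray blank of 8 mm corrugated board on a plywood block (150 x 110 x 70 mm high), all fixed to the table. Base panel 170 (x) by 130 mm (y); its upper face is 78 mm above the table. Origin: centre of the block's underside; z up, x away from the robot along the 170 mm, y left. Four walls, 70 mm from crease to free edge, stick out about level all round with 70 mm of free space beneath.
- end_far (a joint): Fold angle of the end wall at the tray's +x side (crease 85 mm from the centre, 130 mm wide): 0 flat (outwards, level), 1.57 upright, 1.6 its stop. The end walls' creases are loose and the wall with its flaps (80 g) is over-balanced: let go below about 1.3 rad it drops flat again, beyond that it tips inwards onto its stop and stays. The tray's own parts pass freely by one another.
- end_near (a joint): The same for the end wall at the tray's -x side (towards the robot), crease 85 mm from the centre. Each end wall carries two corner flaps at right angles to it; with the wall flat they stand straight up; with it upright they point into the tray.
- side_left (a joint): Same angles and stop for the long wall at the tray's +y side (crease 65 mm from the centre, 170 mm wide), a plain panel, at 0 to 0.25 rad at first. Stiff crease, 0.12 N m: it stays where it is left. A vertical finger pushing inwards on the low panel only jams: lift the free edge from beneath, e.g. with closed fingers tilted 45 degrees, pointing inwards and down, then press the outer face home.
- side_right (a joint): The same for the long wall at the tray's -y side.
- end_far_edge (a point): Middle of the free edge of the far end wall, mid thickness; moves with the wall (70 mm from the crease).
- end_near_edge (a point): The same for the near end wall.
- side_left_edge (a point): The same for the left side wall.
- side_right_edge (a point): The same for the right side wall.
- end_far_hinge (a point): Middle of the far end wall's crease line, at the upper face of the base panel (78 mm above the table). Its x axis points outwards along the wall (up when the wall is upright), y along the crease.
- end_near_hinge (a point): The same for the near end wall.
- side_left_hinge (a point): The same for the left side wall.
- side_right_hinge (a point): The same for the right side wall.
- end_far_flap_a (a point): Pinch point, mid thickness, on the far end wall's corner flap at the tray's -y side. Flaps are 8 mm thick, 58 mm high and run from 6 to 60 mm out from the crease; mid planes 57 mm either side of the wall's middle. This point is 36 mm out and 42 mm above the flat wall's upper face. Pinch from above, fingers closing along the crease, and follow the arc.
- end_near_flap_a (a point): The same point on the near end wall's flap at the tray's +y side. A pinched flap turns stiffly between the pads and slips a little, so the wall lags 0.2 to 0.3 rad behind the arc that the fingers follow: go on past it until the wall itself is nearly upright.
- ink_tin: Steel ink tin, 76 mm across, 85 mm high; origin at the centre of its underside. Leave alone.
- squeegee: Wooden squeegee with rubber blade, 190 mm long, 22 mm high, lying flat; origin at the underside. Leave alone.
- ink_cup: White plastic cup, 72 mm across, 75 mm high; origin at the centre of its underside. Leave alone.
- tape_roll: Roll of brown tape lying flat, 100 mm across, 45 mm high; origin at the centre of its underside. Leave alone.

How it is judged (in metres and radians):
On the way, in this order (a step that is already met when the one before it is completed fails the run):
1. both end walls stand fully up (value of joint each of end_far, end_near above 1.5 rad), for 0.2 s.
2. both side walls stand fully up as well (value of joint each of side_left, side_right above 1.5 rad), for 0.2 s.
At the end, for the whole second after the job is handed in: All four walls stand upright (each fold angle above 1.5 rad, i.e. within 4 degrees of square or against the stop), and the tin, cup, squeegee and tape roll are within 30 mm of where they started (all of step 1 and all of step 2 and distance of each of ink_tin, ink_cup, squeegee, tape_roll from where it was at the start of the episode below 0.03 m); the robot touches nothing.
It fails at once if a side wall is raised (beyond 1 rad) while an end wall is not up (value of joint any of side_left, side_right above 1 rad and value of joint any of end_far, end_near below 1.2 rad).
It fails at once if the tin, cup, squeegee or tape roll is moved by more than 30 mm (distance of any of ink_tin, ink_cup, squeegee, tape_roll from where it was at the start of the episode above 0.03 m).
It also fails if it takes over 72 s, if anything falls off the work surface, if the arm or the gripper's body presses on something with over 40 N, if the wrist force passes 120 N, or if a joint passes its speed limit or range.

## Working session

There is one attempt and no reset: what is moved stays moved. The work goes in short steps, Python scripts to look and compute and a shell command to move; the robot and the scene stay as the last step left them, time stands still between calls to the robot, and variables do not carry over. Pictures are saved under pics/ and viewed, at most 10 in all, crops included, and the job is handed in when it is done.

```bash
ls; mkdir -p pics; python3 - <<'E'
from plant import manip
import cv2
s=manip.read_state();print(s['clock'],s['tcp_pos'],s['tcp_rot'],s['opening'],manip.finger_overhang)
a=[]
for n in("top","side"):
    c=manip.capture(n);print(n,c['fov_y'],c['cx'],c['cy'],c['R'],c['t']);cv2.imwrite(f'pics/{n}0.png',c['image'])
E
```

```text
pics
0.0 [255.67368654 596.99276042 221.35483515] [ 2.01015650e-01  9.79587564e-01 -8.88299759e-04 -3.50839508e-04] 0.999347027029641 17.0
top 43.27371087270151 277.29643865729327 207.73065300179044 [[-0.02252394 -0.99973175  0.00539518]
 [-0.99897459  0.02229423 -0.03940479]
 [ 0.03927394 -0.0062772  -0.99920876]] [   4.12474244  556.02169819 1859.37207215]
side 45.73886435266148 286.40006330922813 219.88074238063035 [[ 0.95362527 -0.30058811 -0.01567262]
 [-0.16702153 -0.48512712 -0.85834462]
 [ 0.25040497  0.82115679 -0.51283417]] [-565.55744378  176.61465648 1524.25745359]
```

View pics/top0.png

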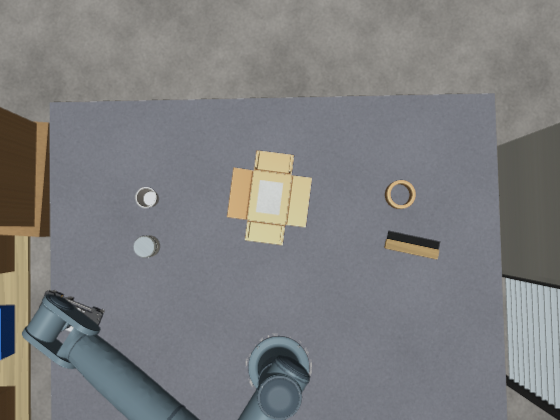

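View pics/side0.png

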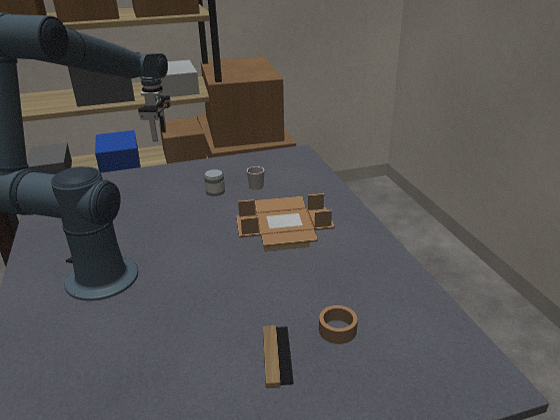

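The top picture shows the tray at about (270,198), slightly turned. The cup (146,198), tin (145,246), tape roll (400,194) and squeegee (412,245) are all well clear of it. I'll enlarge both views.

```bash
python3 - <<'E'
import cv2,numpy as np
a=cv2.imread('pics/top0.png')[145:250,220:320];b=cv2.imread('pics/side0.png')[185:255,230:340]
A=cv2.resize(a,None,fx=5.6,fy=5.6,interpolation=2)
cv2.imwrite('pics/c1.png',A)
E
```

```text
(no output)
```

View pics/c1.png

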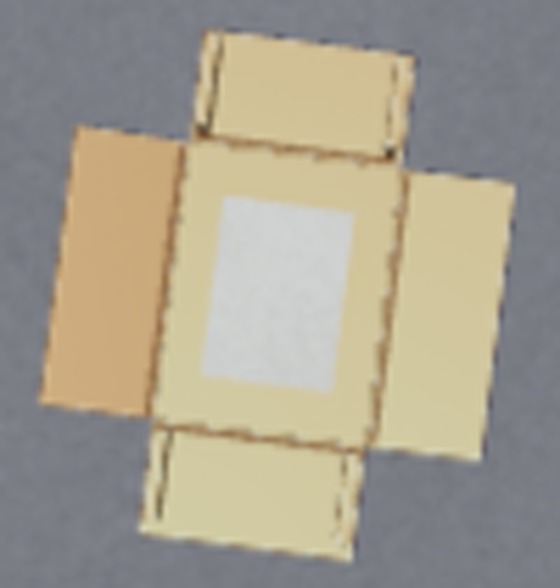

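The crop shows the base panel's corners at about (185,140), (407,170), (150,425) and (375,450). I can also read all the wall edges, and the left wall is shaded, so it is tilted up. Next I fit the pose and fold angles.

```bash
cat > h.py <<'E'
import numpy as np
from plant import manip
from scipy.optimize import least_squares
from scipy.spatial.transform import Rotation as Ro
def proj(c,X):
    p=np.asarray(X)@np.array(c['R']).T+c['t'];f=210/np.tan(np.radians(c['fov_y']/2))
    if c.get('fish'):
        r=np.linalg.norm(p[:,:2],axis=1);th=np.arctan2(r,p[:,2]);return np.c_[c['cx'],c['cy']]+f*th[:,None]*p[:,:2]/r[:,None]
    return f*p[:,:2]/p[:,2:]+[c['cx'],c['cy']]
def model(cx,cy,yaw,l,r):
    P=[[85,65,78],[85,-65,78],[-85,65,78],[-85,-65,78]]
    for s,t in((1,l),(-1,r)):
        P+=[[x,s*(65+70*np.cos(t)),78+70*np.sin(t)] for x in(85,-85)]
    P+=[[155,61,78],[155,-61,78],[-155,61,78],[-155,-61,78]]
    P=np.array(P,float);R=Ro.from_euler('z',yaw).as_matrix()
    return P@R.T+[cx,cy,0]
E
python3 - <<'E'
from h import *
c=manip.capture('top')
px=np.array([[185,140],[407,170],[150,425],[375,450],[78,127],[40,403],[515,185],[482,460],[205,32],[413,57],[140,532],[352,560]])/5.6+[220,145]-.4
w=np.ones(12);w[8:]=.5
s=least_squares(lambda p:((proj(c,model(*p))-px)*w[:,None]).ravel(),[550,30,-.1,.1,.1])
print(s.x,np.degrees(s.x[2]));print((s.fun.reshape(-1,2)).round(1).tolist())
x,y,yaw=s.x[:3]
st=manip.read_state();R=Ro.from_quat(st['tcp_rot']).as_matrix();print(R.round(3).tolist(),st['tcp_pos'])
# where to look
for n,p in(('C',[0,0,0]),('fa',[121,-57,120]),('na',[-121,57,120])):
    W=Ro.from_euler('z',yaw).apply(p)+[x,y,0];print(n,W.round(1),'tool shift',(R.T@(W-st['tcp_pos'])).round(1))
E
```

```text
[ 5.89633852e+02  1.81400798e+01 -1.46783545e-01  1.90560282e-01
 -5.51741788e-02] -8.410077625088709
[[1.0, 0.6], [-0.9, 0.0], [1.0, -0.8], [-1.3, -0.6], [-0.2, 0.0], [0.2, 0.5], [0.1, -0.0], [-0.1, 0.2], [0.6, -0.1], [-0.3, -0.1], [0.7, 0.3], [-0.5, 0.0]]
[[-0.919, 0.394, -0.001], [0.394, 0.919, -0.001], [0.0, -0.001, -1.0]] [255.75586056 597.11894344 221.66196727]
C [589.6  18.1   0. ] tool shift [-535.  -400.4  222.1]
fa [701.  -55.9 120. ] tool shift [-666.5 -424.8  102.1]
na [478.3  92.2 120. ] tool shift [-403.4 -376.3  102.1]
```

```bash
R="-0.535,-0.400,-0.060,-14.8"; python3 -m handwheel '[-0.535,-0.400,-0.060,-14.8,-0.535,-0.400,-0.060,-14.8,-0.535,-0.400,-0.060,-14.8,-0.535,-0.400,-0.060,-14.8,-0.535,-0.400,-0.060,-14.8,-0.535,-0.400,-0.060,-14.8,-0.535,-0.400,-0.060,-14.8,-0.535,-0.400,-0.060,-14.8,-0.535,-0.400,-0.060,-14.8,-0.535,-0.400,-0.060,-14.8,-0.535,-0.400,-0.060,-14.8,-0.535,-0.400,-0.060,-14.8,-0.535,-0.400,-0.060,-14.8,-0.535,-0.400,-0.060,-14.8,-0.535,-0.400,-0.060,-14.8,-0.535,-0.400,-0.060,-14.8,-0.535,-0.400,-0.060,-14.8,-0.535,-0.400,-0.060,-14.8]' 40 20
python3 - <<'E'
from h import *
import cv2
c=manip.capture('wrist');s=manip.read_state()
print(Ro.from_quat(s['tcp_rot']).as_matrix().round(3).tolist())
print({k:c[k] for k in c if k!='image'})
cv2.imwrite('pics/w1.png',cv2.resize(c['image'],(800,600),interpolation=2))
E
```

```text
clock: 1.95
tcp_pos: [589.6, 20.7, 282.4]
tcp_rot: [0.072, 0.997, 0.0, -0.0]
ft_force: [-0.1, -0.0, 1.0]
opening: 0.398
finger_force: 0.0
[[-0.99, 0.144, -0.0], [0.144, 0.99, 0.0], [0.0, 0.0, -1.0]]
{'fov_y': 65.70646984690485, 'cx': 276.8781316010017, 'cy': 206.71179280198862, 'R': array([[ 0.14408198,  0.98956525, -0.00100366],
       [ 0.94860076, -0.13782856,  0.28488573],
       [ 0.28177468, -0.04199897, -0.95856096]]), 't': array([-104.79875826, -602.05562494,  284.19617043])}
```

View pics/w1.png

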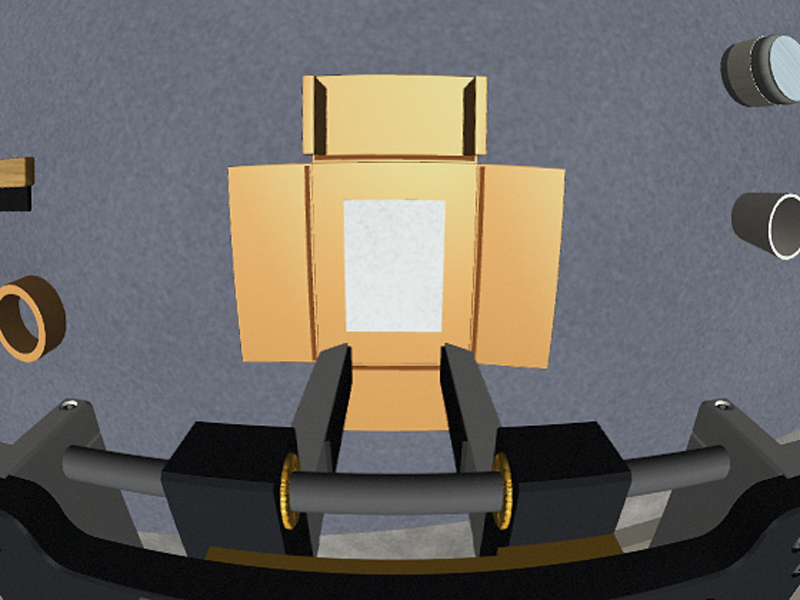

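The wrist view shows the near flap tops with outer corners at (303,77), (303,155), (487,77) and (486,155). The side-wall corners are at (229,167), (243,360), (565,170) and (548,367), and the base creases at x≈312 and 476. I refine the fit with these.

```bash
cat >> h.py <<'E'
def m2(cx,cy,yaw,l,r):
    M=model(cx,cy,yaw,l,r)
    F=Ro.from_euler('z',yaw).apply([[-145,-61,136],[-145,61,136],[-91,-61,136],[-91,61,136]])+[cx,cy,0]
    return np.vstack([M[:8],F])
E
python3 - <<'E'
from h import *
c=manip.capture('wrist');c['fish']=1
px=np.array([[473,363],[313,363],[480,163],[311,163],[548,367],[565,170],[243,360],[229,167],[303,77],[487,77],[303,155],[486,155]])/(800/560)-.15
s=least_squares(lambda p:(proj(c,m2(*p))-px).ravel(),[590,18,-.147,.1,.1],loss='soft_l1')
print(s.x,np.degrees(s.x[2]));print((proj(c,m2(*s.x))-px).round(1).tolist())
x,y,yaw=s.x[:3]
st=manip.read_state();R=Ro.from_quat(st['tcp_rot']).as_matrix();print(st['tcp_pos'],'yaw tool',np.degrees(np.arctan2(-R[1,0],-R[0,0])))
for n,p in(('fa',[121,-57,118]),('na',[-121,57,118])):
    W=Ro.from_euler('z',yaw).apply(p)+[x,y,0];print(n,W.round(1),'tool shift',(R.T@(W-st['tcp_pos'])).round(1))
E
```

```text
[ 5.90843185e+02  1.86652465e+01 -1.49516561e-01  1.49538212e-01
 -1.05353900e-02] -8.566667893178717
[[-3.2, 0.6], [4.6, 0.1], [-1.6, 0.6], [0.8, 0.1], [-0.6, 0.2], [-0.1, -0.8], [0.7, 0.4], [-0.1, 0.1], [-0.5, -1.1], [0.6, -0.6], [-0.4, -0.2], [0.7, 0.4]]
[589.81433465  20.30111364 282.5065869 ] yaw tool -8.296463129493382
fa [702.  -55.7 118. ] tool shift [-122.   -59.1  164.5]
na [479.7  93.1 118. ] tool shift [119.5  56.1 164.5]
```

```bash
python3 -m handwheel '[-0.050,-0.025,0.040,0,-0.090,-0.045,0.080,0,-0.122,-0.059,0.100,0,-0.122,-0.059,0.100,0,-0.122,-0.059,0.130,0,-0.122,-0.059,0.155,0,-0.122,-0.059,0.164,0,-0.122,-0.059,0.164,0]' 40 25
python3 -m handwheel '[0,0,0,0,0,0,0,0,0,0,0,0,0,0,0,0,0,0,0,0,0,0,0,0]' 0 25
```

```text
clock: 2.85
tcp_pos: [701.2, -56.3, 116.8]
tcp_rot: [0.073, 0.997, 0.0, -0.002]
ft_force: [-0.3, -0.2, -0.4]
opening: 0.402
finger_force: 0.0
clock: 3.45
tcp_pos: [703.1, -55.8, 119.7]
tcp_rot: [0.073, 0.997, 0.001, 0.001]
ft_force: [-0.1, 5.4, 3.5]
opening: 0.084
finger_force: 25.0
```

Opening 0.084 × 94 mm ≈ 8 mm, so the flap is held. Now I follow the arc.

```bash
python3 -m handwheel '[0.004,0,-0.003,0,0.008,0,-0.0055,0,0.012,0,-0.008,0,0.0165,0,-0.010,0,0.021,0,-0.0115,0,0.026,0,-0.0125,0,0.0305,0,-0.013,0,0.0355,0,-0.0135,0,0.040,0,-0.013,0,0.045,0,-0.0125,0,0.050,0,-0.0115,0,0.0545,0,-0.010,0,0.059,0,-0.0085,0,0.063,0,-0.006,0,0.067,0,-0.0035,0,0.071,0,-0.001,0,0.075,0,0.0025,0,0.078,0,0.006,0,0.081,0,0.010,0,0.0835,0,0.014,0]'
python3 - <<'E'
from h import *
import cv2
c=manip.capture('side');cv2.imwrite('pics/s1.png',cv2.resize(c['image'][160:265,215:355],None,fx=5,fy=5,interpolation=2))
E
```

```text
clock: 5.45
tcp_pos: [622.1, -43.7, 108.0]
tcp_rot: [0.073, 0.997, 0.001, 0.003]
ft_force: [-0.1, 6.9, 11.8]
opening: 0.082
finger_force: 25.0
```

View pics/s1.png

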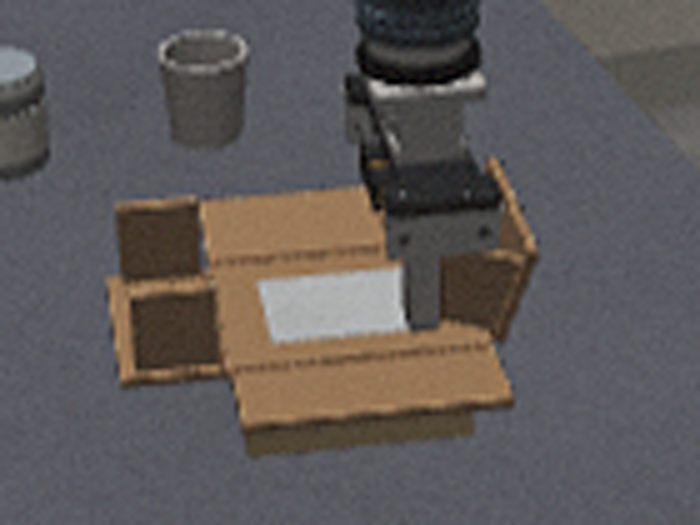

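The wall still leans outward (top corner at (537,245), foot at (500,335)). I continue inward and slightly down.

```bash
python3 -m handwheel '[0.002,0,0.002,0,0.004,0,0.003,0,0.006,0,0.004,0,0.009,0,0.004,0,0.012,0,0.004,0,0.015,0,0.004,0,0.018,0,0.004,0,0.018,0,0.004,0]'
python3 - <<'E'
from h import *
import cv2
T=[590.8,18.7,-.1495]
for n in('side','top'):
    c=manip.capture(n)
    for a in(60,75,90):
        P=[[85+70*np.cos(np.radians(a)),s*61,78+70*np.sin(np.radians(a))] for s in(1,-1)]
        P=Ro.from_euler('z',T[2]).apply(P)+[T[0],T[1],0];print(n,a,((proj(c,P)-[215,160])*5).round().tolist() if n=='side' else proj(c,P).round(1).tolist())
    if n=='side':cv2.imwrite('pics/s2.png',cv2.resize(c['image'][160:265,215:355],None,fx=5,fy=5,interpolation=2))
E
```

```text
clock: 6.3
tcp_pos: [609.7, -41.6, 102.3]
tcp_rot: [0.074, 0.997, 0.001, 0.011]
ft_force: [27.6, 6.5, -15.4]
opening: 0.084
finger_force: 24.8
side 60 [[504.0, 163.0], [543.0, 251.0]]
side 75 [[479.0, 156.0], [517.0, 244.0]]
side 90 [[453.0, 155.0], [489.0, 243.0]]
top 60 [[255.4, 157.5], [292.0, 162.2]]
top 75 [[254.6, 162.3], [291.4, 167.0]]
top 90 [[253.9, 167.7], [290.8, 172.4]]
```

View pics/s2.png

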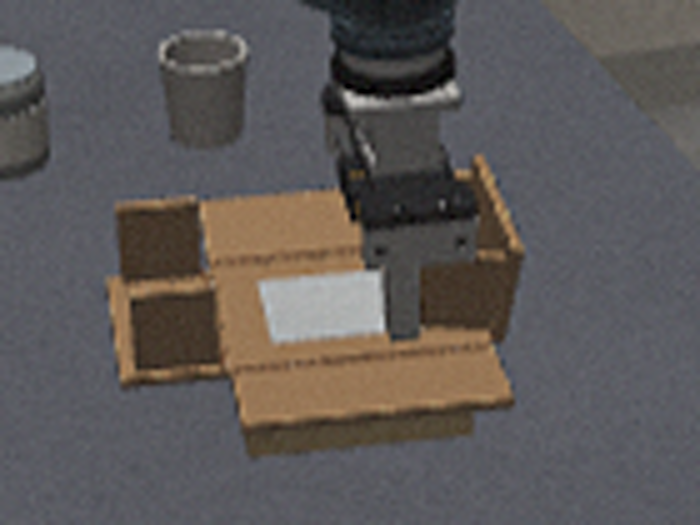

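The wall is at about 73°, close to the tipping angle, but I've drifted off the arc radius. I press down and slightly outward to get back on the arc.

```bash
python3 -m handwheel '[-0.002,0,0.0015,0,-0.003,0,0.003,0,-0.003,0,0.004,0,-0.002,0,0.005,0,-0.002,0,0.005,0]'
python3 - <<'E'
from h import *
import cv2
c=manip.capture('side')
cv2.imwrite('pics/s3.png',cv2.resize(c['image'][160:265,215:355],None,fx=5,fy=5,interpolation=2))
E
```

```text
clock: 6.9
tcp_pos: [606.7, -41.3, 97.8]
tcp_rot: [0.073, 0.997, 0.001, 0.004]
ft_force: [4.0, 6.6, 3.7]
opening: 0.08
finger_force: 25.0
```

View pics/s3.png

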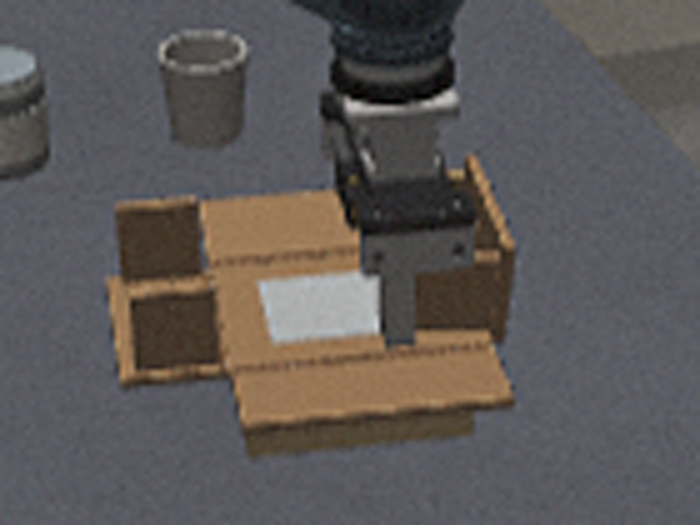

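The wall is now at about 78–80°, past the tipping point. I nudge it a little further and release.

```bash
python3 -m handwheel '[0.003,0,0.001,0,0.005,0,0.001,0,0.005,0,0.001,0]'
python3 -m handwheel '[0,0,0,0,0,0,0,0,0,0,0,0,0,0,0,0,0,0,0,0]' 30
python3 -m handwheel '[0,0,-0.040,0,0,0,-0.080,0,0,0,-0.120,0,0,0,-0.120,0]' 
python3 - <<'E'
from h import *
import cv2
c=manip.capture('side');d=manip.capture('top')
A=cv2.resize(c['image'][160:265,215:355],(560,420),interpolation=2)
B=cv2.resize(d['image'][145:250,225:285],(240,420),interpolation=2)
cv2.imwrite('pics/s4.png',np.hstack([A,B]))
T=[590.8,18.7,-.1495]
s=manip.read_state();R=Ro.from_quat(s['tcp_rot']).as_matrix()
W=Ro.from_euler('z',T[2]).apply([-121,57,118])+[T[0],T[1],0];print((R.T@(W-s['tcp_pos'])).round(1),s['tcp_pos'])
E
```

```text
clock: 7.25
tcp_pos: [606.2, -41.1, 97.5]
tcp_rot: [0.074, 0.997, 0.001, 0.01]
ft_force: [22.4, 6.4, -8.8]
opening: 0.08
finger_force: 24.8
clock: 7.75
tcp_pos: [599.6, -41.4, 95.6]
tcp_rot: [0.073, 0.997, 0.001, 0.001]
ft_force: [0.8, 3.9, 5.6]
opening: 0.299
finger_force: 2.8
clock: 8.15
tcp_pos: [601.8, -43.1, 221.2]
tcp_rot: [0.073, 0.997, -0.002, 0.005]
ft_force: [1.3, -0.7, -0.5]
opening: 0.298
finger_force: 0.0
[137.8 116.6  96.7] [598.84173637 -42.3004085  214.94267029]
```

View pics/s4.png

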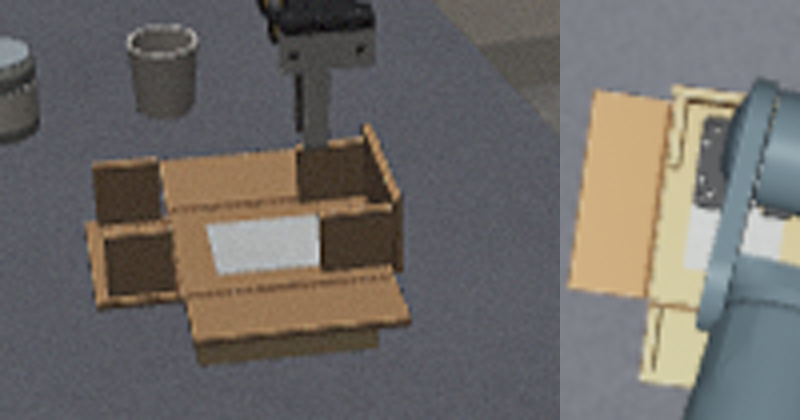

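The far wall stays up by itself. Now the near flap at the +y side.

```bash
python3 -m handwheel '[0.030,0.030,0,0,0.070,0.060,0,0,0.110,0.090,0,0,0.138,0.117,0,0,0.138,0.117,0.020,0,0.138,0.117,0.050,0,0.138,0.117,0.080,0,0.138,0.117,0.097,0,0.138,0.117,0.097,0]' 35
python3 -m handwheel '[0,0,0,0,0,0,0,0,0,0,0,0,0,0,0,0,0,0,0,0]' 0 25
python3 - <<'E'
from h import *
s=manip.read_state();T=[590.8,18.7,-.1495]
print(Ro.from_euler('z',-T[2]).apply(s['tcp_pos']-np.array([T[0],T[1],0])),s['opening'],s['ft_force'])
E
```

```text
clock: 9.15
tcp_pos: [475.4, 94.0, 112.6]
tcp_rot: [0.073, 0.997, -0.0, -0.005]
ft_force: [0.5, 0.0, -0.8]
opening: 0.352
finger_force: 0.0
clock: 9.65
tcp_pos: [480.1, 93.3, 118.4]
tcp_rot: [0.073, 0.997, -0.001, 0.001]
ft_force: [-1.6, -4.8, 3.4]
opening: 0.084
finger_force: 25.0
[-120.61827341   57.2752123   118.39926245] 0.08357751558204131 [-1.58675655 -4.78634501  3.35096503]
```

```bash
python3 -m handwheel '[-0.004,0,-0.003,0,-0.008,0,-0.0055,0,-0.012,0,-0.008,0,-0.0165,0,-0.010,0,-0.021,0,-0.0115,0,-0.026,0,-0.0125,0,-0.0305,0,-0.013,0,-0.0355,0,-0.0135,0,-0.040,0,-0.013,0,-0.045,0,-0.0125,0,-0.050,0,-0.0115,0,-0.0545,0,-0.010,0,-0.059,0,-0.0085,0,-0.063,0,-0.006,0,-0.067,0,-0.0035,0,-0.071,0,-0.001,0,-0.075,0,0.0025,0,-0.078,0,0.006,0,-0.081,0,0.010,0,-0.0835,0,0.014,0]'
python3 -m handwheel '[-0.002,0,0.002,0,-0.0045,0,0.005,0,-0.0065,0,0.0075,0,-0.0085,0,0.010,0,-0.011,0,0.010,0,-0.014,0,0.010,0,-0.017,0,0.010,0,-0.0205,0,0.010,0,-0.0205,0,0.010,0]'
python3 -m handwheel '[0.002,0,0,0,0.003,0,0.001,0,0.001,0,0.001,0,-0.002,0,0.001,0,-0.004,0,0.001,0,-0.004,0,0.001,0]'
python3 - <<'E'
from h import *
import cv2
T=[590.8,18.7,-.1495]
c=manip.capture('side')
for a in(60,75,90):
    P=[[-85-70*np.cos(np.radians(a)),s*61,78+70*np.sin(np.radians(a))] for s in(1,-1)]
    P=Ro.from_euler('z',T[2]).apply(P)+[T[0],T[1],0];print(a,((proj(c,P)-[215,160])*5).round().tolist())
cv2.imwrite('pics/s5.png',cv2.resize(c['image'][160:265,215:355],None,fx=5,fy=5,interpolation=2))
E
```

```text
clock: 11.65
tcp_pos: [563.6, 80.8, 105.3]
tcp_rot: [0.073, 0.997, -0.001, 0.001]
ft_force: [-0.3, -5.3, 6.7]
opening: 0.085
finger_force: 25.0
clock: 12.55
tcp_pos: [572.5, 79.4, 94.9]
tcp_rot: [0.072, 0.997, -0.001, -0.015]
ft_force: [-44.2, -3.8, 41.6]
opening: 0.081
finger_force: 49.2
clock: 13.15
tcp_pos: [574.0, 79.1, 94.8]
tcp_rot: [0.072, 0.997, -0.001, -0.019]
ft_force: [-54.5, -3.3, 53.9]
opening: 0.085
finger_force: 59.3
60 [[149.0, 194.0], [166.0, 286.0]]
75 [[174.0, 183.0], [192.0, 274.0]]
90 [[201.0, 177.0], [221.0, 268.0]]
```

View pics/s5.png

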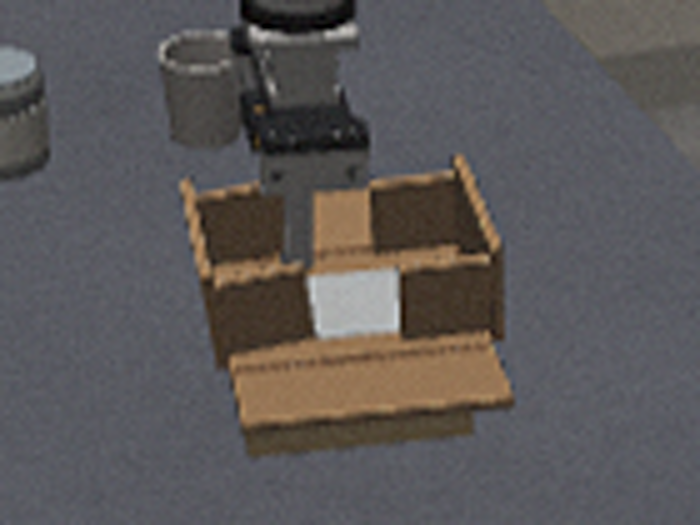

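The near wall's top runs from about (192,183) to (213,274), roughly 85°, so it's past tipping. I release it.

```bash
python3 -m handwheel '[0.003,0,-0.002,0,0.004,0,-0.003,0,0.004,0,-0.003,0,0.004,0,-0.003,0,0.004,0,-0.003,0]' 30
python3 -m handwheel '[0.004,0,-0.040,0,0.004,0,-0.080,0,0.004,0,-0.120,0,0.004,0,-0.150,0,0.004,0,-0.150,0,0.004,0,-0.150,0]' 0
python3 - <<'E'
from h import *
import cv2
T=[590.8,18.7,-.1495]
c=manip.capture('side');t=manip.capture('top')
cv2.imwrite('pics/s6.png',cv2.resize(c['image'][160:265,215:355],None,fx=5,fy=5,interpolation=2));cv2.imwrite('pics/t6.png',t['image'])
s=manip.read_state();print(s['opening'],s['ft_force'])
print(Ro.from_euler('z',-T[2]).apply(s['tcp_pos']-np.array([T[0],T[1],0])))
# compare: wall-up check by brightness near end region outside crease (table expected if up)
for x in(-140,-120,-105,105,120,140):
    P=Ro.from_euler('z',T[2]).apply([[x,y,78.] for y in(-40,0,40)])+[T[0],T[1],0]
    print(x,[t['image'][int(v),int(u)].tolist() for u,v in proj(t,P)])
E
```

```text
clock: 13.7
tcp_pos: [582.7, 76.9, 96.6]
tcp_rot: [0.073, 0.997, -0.002, -0.0]
ft_force: [-5.6, -8.7, 9.9]
opening: 0.303
finger_force: 5.5
clock: 14.3
tcp_pos: [578.7, 79.7, 245.3]
tcp_rot: [0.073, 0.997, 0.0, 0.0]
ft_force: [-0.1, -1.4, -0.3]
opening: 0.005
finger_force: 0.0
0.005325552018162965 [-0.49089679  0.06423939 -0.85362475]
[-22.18285394  58.27777813 243.17438314]
-140 [[131, 124, 121], [130, 121, 102], [114, 106, 88]]
-120 [[135, 127, 125], [103, 94, 80], [126, 117, 98]]
-105 [[132, 124, 121], [118, 111, 107], [146, 137, 116]]
105 [[134, 126, 123], [138, 130, 128], [137, 129, 126]]
120 [[137, 130, 128], [137, 129, 127], [137, 129, 126]]
140 [[137, 129, 126], [137, 129, 127], [138, 129, 127]]
```

There is table colour outside both end creases, so both end walls are up. Next is the left side wall: closed fingers outside the free edge, pressing inward while dragging it upward by friction along the arc.

```bash
python3 -m handwheel '[-0.010,0.040,0,0,-0.022,0.080,0.010,0,-0.022,0.107,0.040,0,-0.022,0.107,0.080,0,-0.022,0.107,0.120,0,-0.022,0.107,0.150,0,-0.022,0.107,0.161,0,-0.022,0.107,0.161,0,-0.022,0.107,0.161,0]' 0
python3 -m handwheel '[0,-0.005,0,0,0,-0.010,0,0,0,-0.015,0,0,0,-0.018,0,0,0,-0.021,0,0,0,-0.021,0,0]'
python3 -m handwheel '[0,0,-0.003,0,0,-0.0005,-0.006,0,0,-0.0015,-0.009,0,0,-0.0025,-0.014,0,0,-0.004,-0.019,0,0,-0.006,-0.024,0,0,-0.008,-0.029,0,0,-0.011,-0.0335,0]'
python3 - <<'E'
from h import *
import cv2
T=[590.8,18.7,-.1495]
s=manip.read_state();print(s['opening'],s['ft_force'])
print(Ro.from_euler('z',-T[2]).apply(s['tcp_pos']-np.array([T[0],T[1],0])))
c=manip.capture('side');cv2.imwrite('pics/s7.png',cv2.resize(c['image'][160:265,215:355],None,fx=5,fy=5,interpolation=2))
E
```

```text
clock: 15.3
tcp_pos: [616.5, 182.2, 85.4]
tcp_rot: [0.073, 0.997, 0.0, 0.001]
ft_force: [0.3, -0.9, 0.2]
opening: 0.002
finger_force: 0.0
clock: 15.9
tcp_pos: [613.6, 164.0, 85.5]
tcp_rot: [0.074, 0.997, 0.003, 0.001]
ft_force: [2.2, 10.6, -0.5]
opening: 0.008
finger_force: 5.5
clock: 16.7
tcp_pos: [611.7, 151.5, 118.9]
tcp_rot: [0.073, 0.997, 0.001, 0.001]
ft_force: [1.7, 5.6, 1.5]
opening: 0.005
finger_force: 2.7
0.0052232837202062276 [1.6807026  5.58946915 1.48205799]
[  0.86386377 134.4348526  118.94324581]
```

The force (5.6 N at y=134, z=119) matches a wall raised to about 0.7 rad. I continue along the arc.

```bash
python3 -m handwheel '[0,-0.003,-0.0045,0,0,-0.006,-0.0085,0,0,-0.010,-0.0125,0,0,-0.014,-0.016,0,0,-0.018,-0.0195,0,0,-0.0225,-0.0225,0,0,-0.027,-0.0245,0,0,-0.0315,-0.027,0,0,-0.037,-0.027,0,0,-0.042,-0.027,0,0,-0.047,-0.027,0,0,-0.050,-0.027,0,0,-0.053,-0.027,0,0,-0.055,-0.027,0,0,-0.055,-0.027,0]'
python3 - <<'E'
from h import *
import cv2
T=[590.8,18.7,-.1495]
s=manip.read_state();print(s['opening'],s['ft_force'])
print(Ro.from_euler('z',-T[2]).apply(s['tcp_pos']-np.array([T[0],T[1],0])))
c=manip.capture('side');t=manip.capture('top')
cv2.imwrite('pics/s8.png',np.hstack([cv2.resize(c['image'][160:265,215:355],(480,360),interpolation=2),cv2.resize(t['image'][145:250,215:305],(309,360),interpolation=2)]))
E
```

```text
clock: 18.25
tcp_pos: [603.7, 100.8, 145.1]
tcp_rot: [0.074, 0.997, 0.005, 0.001]
ft_force: [4.3, 18.8, -0.2]
opening: 0.001
finger_force: 9.6
0.0010524761290417546 [ 4.27050812 18.79911294 -0.18447336]
[  0.4879325   83.09423583 145.13440741]
```

At y=83 with 19 N the outer face is at about 70.6 mm, which matches the 1.6 rad stop. I retreat and go to the right wall.

```bash
python3 -m handwheel '[0,0.020,0,0,0,0.040,0,0,0,0.040,-0.050,0,0,0.040,-0.090,0,0,-0.010,-0.090,0,0,-0.060,-0.090,0,0,-0.110,-0.090,0,0,-0.160,-0.090,0,0,-0.210,-0.090,0,0,-0.245,-0.090,0,0,-0.245,-0.050,0,0,-0.245,-0.010,0,0,-0.245,0.030,0,0,-0.245,0.060,0,0,-0.245,0.069,0,0,-0.245,0.069,0,0,-0.245,0.069,0]' 0
python3 - <<'E'
from h import *
T=[590.8,18.7,-.1495]
t=manip.capture('top');s=manip.read_state();print(s['ft_force'],Ro.from_euler('z',-T[2]).apply(s['tcp_pos']-np.array([T[0],T[1],0])))
for y in(85,100,115,128,-100,-120):
    P=Ro.from_euler('z',T[2]).apply([[x,y,78.] for x in(-50,0,50)])+[T[0],T[1],0]
    print(y,[t['image'][int(v),int(u)].tolist() for u,v in proj(t,P)])
E
```

```text
clock: 20.05
tcp_pos: [568.3, -147.0, 77.5]
tcp_rot: [0.073, 0.997, -0.001, 0.001]
ft_force: [-0.7, -0.4, 0.2]
opening: 0.002
finger_force: 0.0
[0.29336837 0.72069325 0.3127641 ] [   2.81187071 -167.22506383   78.11822782]
85 [[137, 129, 126], [137, 129, 127], [137, 129, 126]]
100 [[137, 129, 126], [137, 129, 127], [137, 129, 127]]
115 [[136, 127, 125], [135, 127, 124], [135, 127, 125]]
128 [[135, 128, 125], [136, 128, 126], [134, 125, 123]]
-100 [[155, 194, 202], [96, 95, 93], [159, 200, 213]]
-120 [[160, 151, 130], [115, 106, 90], [149, 189, 203]]
```

The left wall is up. Now the right wall, the same way.

```bash
python3 -m handwheel '[0,0.006,0,0,0,0.011,0,0,0,0.016,0,0,0,0.020,0,0,0,0.023,0,0,0,0.024,0,0,0,0.024,0,0]'
python3 -m handwheel '[0,0,-0.003,0,0,0,-0.006,0,0,0,-0.010,0,0,0,-0.0155,0,0,0.001,-0.021,0,0,0.002,-0.026,0,0,0.0035,-0.031,0,0,0.0055,-0.036,0,0,0.0077,-0.041,0,0,0.0105,-0.0455,0]'
python3 - <<'E'
from h import *
T=[590.8,18.7,-.1495]
s=manip.read_state();print(s['ft_force'],Ro.from_euler('z',-T[2]).apply(s['tcp_pos']-np.array([T[0],T[1],0])))
E
```

```text
clock: 20.8
tcp_pos: [570.5, -127.0, 76.6]
tcp_rot: [0.072, 0.997, -0.005, -0.0]
ft_force: [-4.4, -16.5, 0.0]
opening: 0.005
finger_force: 8.4
clock: 21.8
tcp_pos: [572.5, -113.8, 122.4]
tcp_rot: [0.073, 0.997, -0.002, 0.0]
ft_force: [-1.0, -5.2, 1.4]
opening: 0.005
finger_force: 2.9
[-0.97009506 -5.1763573   1.42194667] [   1.607921   -133.79482463  122.39750921]
```

```bash
python3 -m handwheel '[0,0.003,-0.0045,0,0,0.006,-0.0085,0,0,0.010,-0.0125,0,0,0.014,-0.016,0,0,0.018,-0.0195,0,0,0.0225,-0.022,0,0,0.027,-0.024,0,0,0.0315,-0.025,0,0,0.037,-0.025,0,0,0.042,-0.025,0,0,0.047,-0.025,0,0,0.050,-0.025,0,0,0.053,-0.025,0,0,0.055,-0.025,0,0,0.055,-0.025,0]'
python3 -m handwheel '[0,-0.020,0,0,0,-0.050,0,0,0,-0.080,-0.030,0,0,-0.110,-0.070,0,0,-0.150,-0.110,0,0,-0.190,-0.110,0,0,-0.190,-0.110,0,0,-0.190,-0.110,0]'
python3 - <<'E'
from h import *
import cv2
T=[590.8,18.7,-.1495]
c=manip.capture('side');t=manip.capture('top')
cv2.imwrite('pics/f.png',np.hstack([cv2.resize(c['image'][160:265,215:355],(440,330),interpolation=2),cv2.resize(t['image'][145:250,215:325],(346,330),interpolation=2)]))
E
```

```text
clock: 23.3
tcp_pos: [579.4, -63.1, 146.3]
tcp_rot: [0.073, 0.997, -0.006, -0.001]
ft_force: [-4.9, -20.9, 1.0]
opening: 0.004
finger_force: 11.1
clock: 24.1
tcp_pos: [552.2, -245.3, 255.3]
tcp_rot: [0.074, 0.997, 0.001, -0.001]
ft_force: [-0.7, -0.4, -0.5]
opening: 0.006
finger_force: 0.0
```

View pics/f.png

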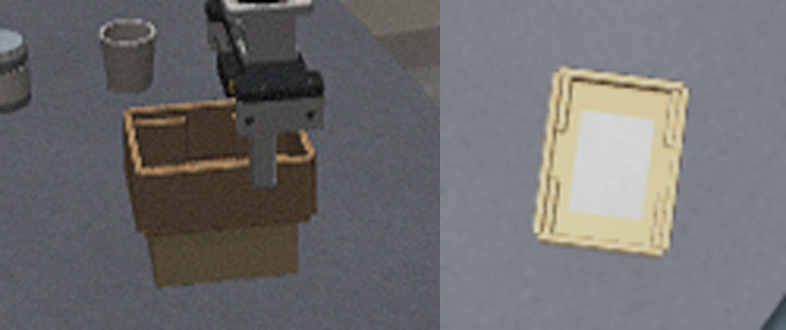

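All four walls stand upright in both views, and the right wall stopped at y=-82.6, mirroring the left wall's stop at 83.1. I hand in.

```bash
python3 -c "
from plant import manip
print(manip.hand_in())"
```

```text
the job is handed in; nothing more can be done
None
```

The tray is folded into an open box with all four walls up, end walls first; the arm stayed well clear of the tin, cup, squeegee and tape roll, and I handed the job in at about 24 s (no verdict came back).

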